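# Roll the flask home under the tiers

### The arm

A 6-joint arm with a two-finger parallel gripper is mounted at the origin on the work surface. World frame = base frame: x ahead of the robot, y to its left, z up, the work surface at z = 0. Lengths are in mm, angles in rad, forces in N, time in s.
With the tool pointing down it reaches from about 375 to 925 mm from the base axis. Payload 5.7 kg.
Tool frame: the origin (TCP) lies midway between the tips of the shut fingers; the grasp point (between the pads) lies 19 mm behind it; x points along the fingers, y is the direction in which the jaws open and shut, and the axes are right-handed (so a half turn about x gives the same grasp; the last joint's range is limited). The gripper opens to 85 mm and grips with 20 to 120 N. Pads are 22 mm wide; open, the fingers measure 114 mm over their backs; the gripper's body (76 mm by 85 mm) begins 54 mm behind the grasp point. The pads swing forward as they close: fully open they stand 13 mm farther back than shut.
Start: joints at [-1.32, 0.359, 1.51, -0, 1.272, -0.115], TCP at [214.601, -560.276, 231.267] pointing down, gripper open.
Joint ranges: [-2.97, 2.97], [-1.01, 2.36], [0.21, 2.38], [-0.96, 4.11], [0.2, 2.71], [-2.98, 2.98]. Speed limits (rad/s): [2.39, 2.39, 3.14, 3.14, 3.14, 3.14].

### API

Orientations are given as a rotation vector (axis times angle).
In Python, from rig import telemetry, viewer, r gives the robot as it stands. The module is installed in compiled form; this text tells all that it offers.
- The arm moves only by the tool carry_out, never from a script. Its argument "series" is a list that holds one entry, the list of rows, each a list of 4 numbers: the shift along the tool's x, y, z in units of 50 mm (1.0 is 50 mm), then the turn about the tool's x in units of 8 degrees (1.0 is 8 degrees). A call has 1 to 5 rows; each row shifts and turns the commanded pose from where the row before left it, along the tool's axes as they then stand; what a row does not reach is not made up. A row lasts 1/10 s, in which the tool goes at most 50 mm and 8.59 degrees, less where a joint would pass 70% of its speed; a pose out of reach is approached as far as the arm can. A call is refused whole if a number of a shift passes 1 or a number of a turn 1, either way. A call with a gripper value outside its range is refused whole. "grip" is the finger opening in mm, from 0 to 85.4, set as the call begins (left out, the last holds). The fingers move at their own pace and stop on an object; the grip force is fixed at half the most. Time passes only in rows, so rows that do not move let the fingers close. It gives the time, the measured TCP pose, the force and the opening at its end, in the units of the state.
- telemetry.observe(): the state, without advancing time (a new reading comes with each control period).
- viewer.grab_frame(name): name is "scene" or "top" or "wrist"; returns the picture (384x512x3 uint8, blue, green, red); there is no depth.
- viewer.get_calibration(name): a dict with "fx", "fy", "cx", "cy" (pixels), "extrinsics" (4x4, takes a point from camera to world coordinates). Camera axes: x right, y up, looking along -z (the intrinsics and any distortion apply to the point x, -y, -z); pixel columns grow to the right and rows downward; lengths in mm; the calibration is good to about 2 mm. A picture is of the moment at which its call begins: read the wrist's pose just before it. get_calibration takes no time and is no camera call; for the wrist camera it gives the pose at the moment of the call.
- r.sign_off(): hands the job in, once; it reports no verdict.
The state is a dict: "t": time; "q": joint angles; "qd": joint speeds; "joint_torque": joint torques, N m; "tool_pos": TCP position; "tcp_rot": TCP orientation; "contact_force": force on the tool from outside, world axes, zero at the start; "torque": the same for the moment, N m; "opening": opening from 0.0 (shut) to 1.0 (fully open).
Only numpy, scipy, OpenCV 4.12 (cv2) and the standard library are available. Lean on these libraries where they do the work, as an engineer would, in place of code of your own. Each camera call takes 0.05 s, during which the arm holds its last target.

### The job

Roll the steel flask along the table, in under the bottom tier, and stop it on the dark silicone grip strip so that its whole tube rests on the strip and it lies still. Roll it gently, without picking it up or batting it, and leave everything else where it stands.

Things in the scene. Friction and masses are not known exactly. Their poses are not given: they have to be found in the camera images.
- flask: steel flask lying on its side on the table in front of the tiers; origin in the middle of its straight tube, on its axis (its y), 42 mm above what it lies on. Tube 84 mm across, 160 mm long; 56 mm wide cap ends 119 mm out on its +y side. 0.3 to 0.6 kg, too fat to grip. Pushed low on its near side it rolls ahead of the hand: by up to 15 mm at 20 mm/s, 45 mm at 40 mm/s, half that on the strip
- flask_base_end (a point): centre of the flask's flat base, on its axis, 80 mm from the origin of flask
- flask_cap_end (a point): shoulder end of the flask's straight tube, on its axis, 80 mm from the origin of flask towards the cap
- strip_middle (a point): middle of the top face of the dark ribbed silicone grip strip, fixed flat on the table under the lower tier: 54 mm wide along its x axis, 300 mm long along its y axis, 1.5 mm thick. Its +x axis points away from the robot, in under the tiers, square to their front. At the start the flask lies 105 to 150 mm in front of it, turned by up to 0.12 rad from parallel
- shelf_edge (a point): middle of the front edge of the lower of two fixed, stacked tiers of white wire, at its deck's underside, 157 mm above the table; +x points in under the tiers, y along the edge. Tiers 240 mm deep, 420 mm wide, open in front between legs 394 mm apart; upper deck 150 mm above the lower. The strip's middle lies 60 to 75 mm in behind this edge, so a hand must slant in under the deck
- ball_center (a point): rubber ball on the upper tier, 64 mm across; its centre
- treat_jar: ceramic treat jar with a cork-style lid, 100 mm across, 115 mm high, on the lower tier; origin at the centre of its underside
- pin_brush: pin brush, 220 mm long, lying pins up on the upper tier; origin on its underside, 85 mm from the handle's end
- tall_can: food can standing under the lower tier behind the strip, 66 mm across, 105 mm high; origin at the centre of its underside
- flat_can: flat food can standing under the lower tier behind the strip, 68 mm across, 40 mm high; origin at the centre of its underside
- bowl: steel bowl beside the flask's way (left), 150 mm across, 50 mm high; origin at the centre of its underside
- lead_reel: retractable lead case lying beside the flask's way (right), 100 mm disc 32 mm thick with a loop handle reaching 96 mm from its centre; origin at the centre of the disc's underside

How it is judged (in metres and radians):
On the way:
1. the flask rolls: it has turned by more than a fifth of a turn on its axis, lying on the table (angle between flask's own z axis and vertical above 1.3 rad and height (world z) of each of flask_base_end, flask_cap_end below 0.055 m), for 0.05 s.
At the end, for the whole second after the job is handed in: The flask lies at rest (under 10 mm/s) on the strip: both ends of its tube's axis are within 25 mm of the strip's centre line, not beyond the strip's ends (150 mm from its middle), and lower than 50 mm (x of flask_base_end in the frame of strip_middle between -0.025 and 0.025 m and y of flask_base_end in the frame of strip_middle between -0.15 and 0.15 m and height (world z) of each of flask_base_end, flask_cap_end below 0.05 m and x of flask_cap_end in the frame of strip_middle between -0.025 and 0.025 m and y of flask_cap_end in the frame of strip_middle between -0.15 and 0.15 m and linear speed of flask below 0.01 m/s and angular speed of flask below 0.2 rad/s); the robot touches nothing.
It fails at once if the flask is picked up (its middle rises above 65 mm) (height (world z) of flask above 0.065 m).
It fails at once if the flask is batted (faster than 0.3 m/s) (linear speed of flask above 0.3 m/s).
It fails at once if another thing is shifted by more than 20 mm (distance of any of treat_jar, pin_brush, tall_can, flat_can, bowl, lead_reel, ball_center from where it was at the start of the episode above 0.02 m).
It also fails if it takes over 48 s, if anything falls off the work surface, if the arm or the gripper's body presses on something with over 40 N, if the wrist force passes 120 N, or if a joint passes its speed limit or range.

## Working session

There is one attempt and no reset: what is moved stays moved. The work goes in short steps, Python scripts to look and compute and a tool call to move; the robot and the scene stay as the last step left them, time stands still between calls to the robot, and variables do not carry over. Pictures are saved under pics/ and viewed, and the job is handed in when it is done.

Besides the shell and the picture viewer there is one more tool, called by a JSON object that holds its "name" and its "arguments". carry_out: Moves the arm, as the interface text tells. Its arguments: {"type":"object","properties":{"series":{"type":"array"},"grip":{"type":"number"}},"required":["series"]}

```bash
mkdir -p pics; python3 - <<'E'
from rig import telemetry, viewer, r
import cv2,json
s=telemetry.observe();print(s)
for n in ["scene","top","wrist"]:
    c=viewer.get_calibration(n);print(n,c)
    im=viewer.grab_frame(n);cv2.imwrite(f"pics/{n}0.png",im)
E
```

```text
{'t': 0.0, 'q': array([-1.32010192e+00,  3.59507999e-01,  1.51144343e+00,  3.31891003e-05,
        1.27252169e+00, -1.15082284e-01]), 'qd': array([-1.05190873e-03,  1.10908744e-03,  1.27132329e-03,  1.84155832e-05,
        8.65153063e-04, -3.88996307e-04]), 'joint_torque': array([-1.40536140e-03, -5.27621591e+01, -2.78624725e+01, -6.28325197e-04,
        1.28145347e-02, -3.69872009e-05]), 'tool_pos': array([ 214.44581138, -559.62726761,  230.44763535]), 'tcp_rot': array([ 2.02251838,  0.37601481, -2.02271536]), 'contact_force': array([-0.53903597,  0.06687221, -0.23974242]), 'torque': array([ 0.02991896,  0.01457281, -0.01774947]), 'opening': 0.9982544629694755}
scene {'fx': 361.82637423067047, 'fy': 361.82637423067047, 'cx': 256.1153858413787, 'cy': 189.11910730219566, 'extrinsics': array([[-7.03565339e-01, -6.72524099e-01,  2.29580379e-01,
         8.20681957e+02],
       [ 7.10615663e-01, -6.63730862e-01,  2.33423911e-01,
         2.39709518e+02],
       [-4.60362279e-03,  3.27372386e-01,  9.44884187e-01,
         1.15341635e+03],
       [ 0.00000000e+00,  0.00000000e+00,  0.00000
[... 264 characters left out ...]
-01,  1.00266774e-02, -1.07363826e-02,
         1.88099304e+01],
       [-9.54383577e-03,  1.12226519e-01,  9.93636817e-01,
         1.10409104e+03],
       [ 0.00000000e+00,  0.00000000e+00,  0.00000000e+00,
         1.00000000e+00]])}
wrist {'fx': 315.5934553286947, 'fy': 315.5934553286947, 'cx': 252.10256401525956, 'cy': 189.4419746291314, 'extrinsics': array([[ 3.58213039e-01,  9.00890226e-01,  2.45112665e-01,
         2.77379446e+02],
       [-9.33639453e-01,  3.45897807e-01,  9.31240008e-02,
        -5.36368996e+02],
       [-8.89431205e-04, -2.62205086e-01,  9.65011763e-01,
         3.72996505e+02],
       [ 0.00000000e+00,  0.00000000e+00,  0.00000000e+00,
         1.00000000e+00]])}
```

```bash
cd pics; python3 -c "
import cv2
for n in ['scene0','top0']:
    i=cv2.imread(n+'.png');cv2.imwrite(n+'b.png',cv2.resize(i,(800,600),interpolation=cv2.INTER_CUBIC))
"
```

```text
(no output)
```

View pics/scene0b.png

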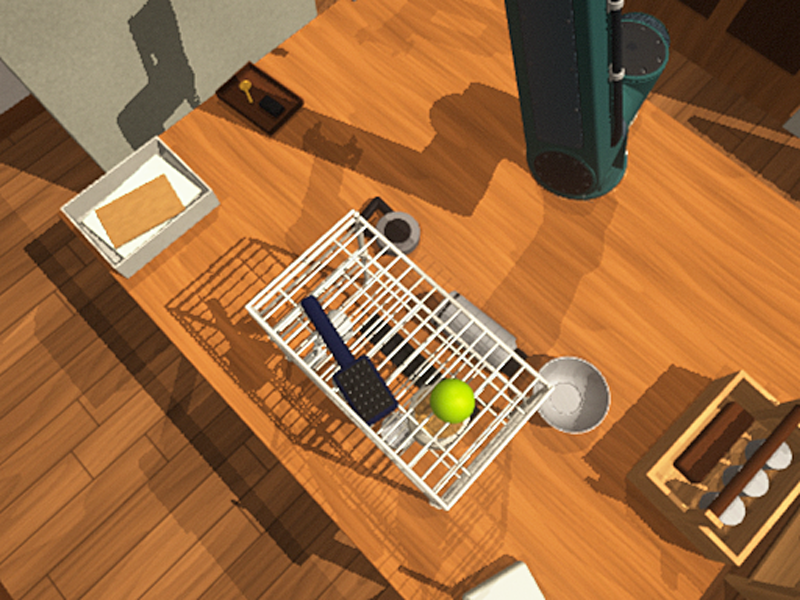

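View pics/top0b.png

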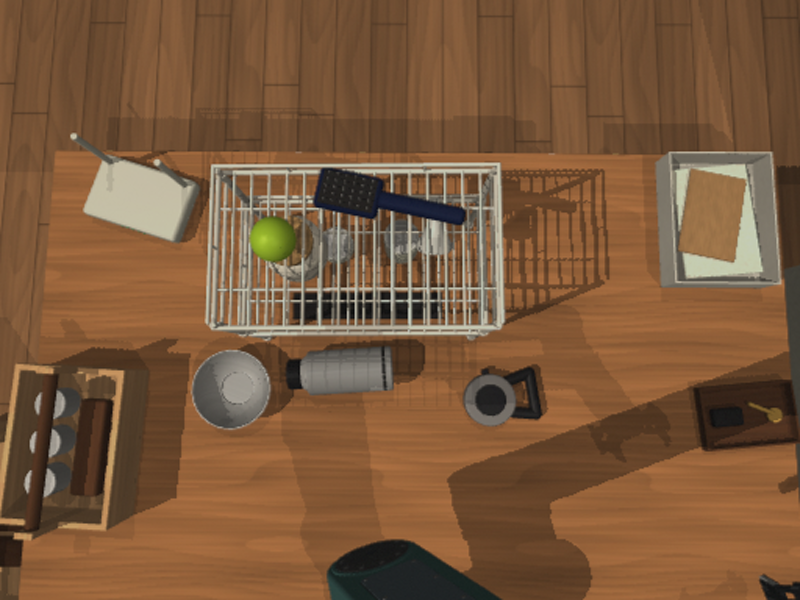

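View pics/wrist0.png

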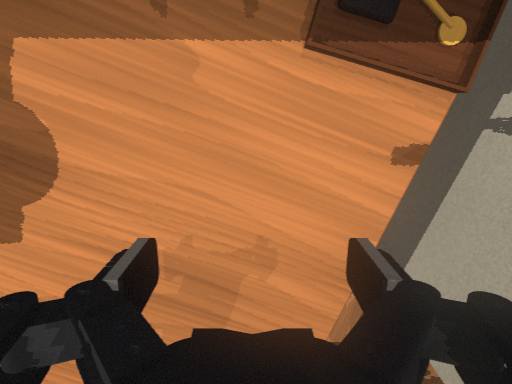

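```bash
cat > h.py <<'E'
import numpy as np
from scipy.spatial.transform import Rotation as R
def ray(c,u,v):
    d=np.array([(u-c['cx'])/c['fx'],-(v-c['cy'])/c['fy'],-1.0]);E=c['extrinsics'];return E[:3,3],E[:3,:3]@d
def onz(c,u,v,z):
    o,d=ray(c,u,v);return (o+d*(z-o[2])/d[2])[:3]
def proj(c,p):
    E=c['extrinsics'];q=E[:3,:3].T@(np.asarray(p,float)-E[:3,3]);return np.array([c['cx']+c['fx']*q[0]/-q[2],c['cy']-c['fy']*q[1]/-q[2]])
def crop(im,x0,y0,w,h,k,fn):
    import cv2
    o=cv2.resize(im[y0:y0+h,x0:x0+w],None,fx=k,fy=k,interpolation=cv2.INTER_CUBIC);cv2.imwrite(fn,o)
E
python3 - <<'E'
from h import *
import cv2
print(R.from_rotvec([2.02251838,0.37601481,-2.02271536]).as_matrix().round(4))
t=cv2.imread('pics/top0.png');s=cv2.imread('pics/scene0.png')
crop(t,120,170,200,110,4,'pics/ct1.png')
crop(t,125,95,200,130,4,'pics/ct2.png')
crop(s,220,170,180,120,4,'pics/cs1.png')
E
```

```text
[[-4.000e-04  3.577e-01 -9.338e-01]
 [ 1.800e-03 -9.338e-01 -3.577e-01]
 [-1.000e+00 -1.900e-03 -2.000e-04]]
```

View pics/ct1.png

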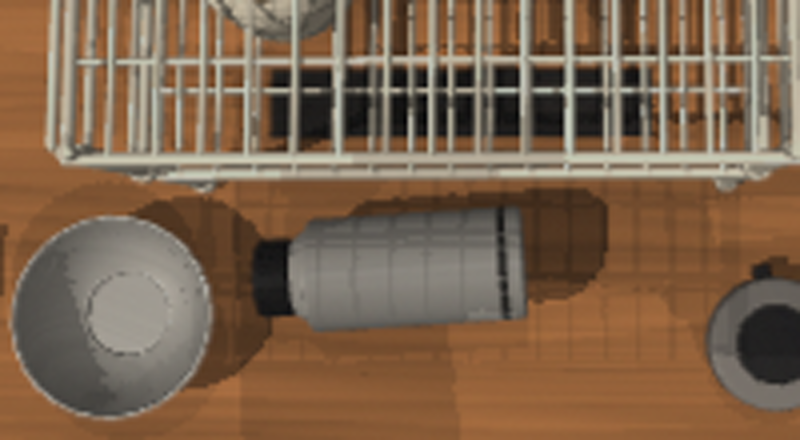

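View pics/ct2.png

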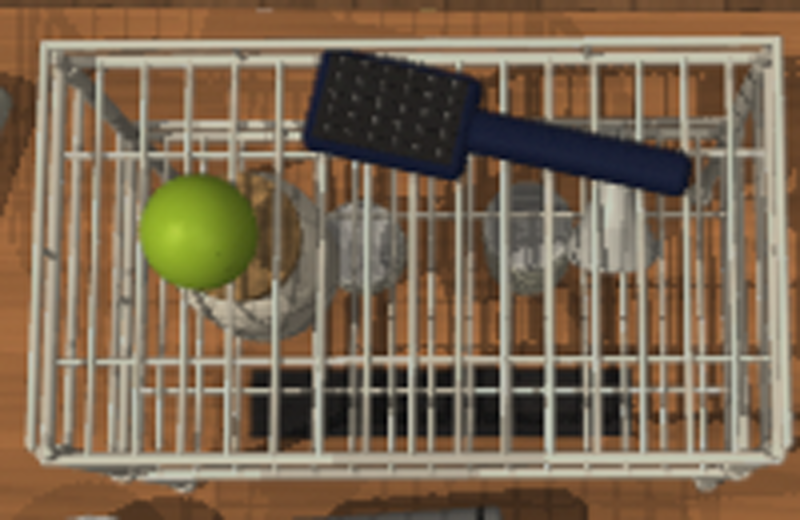

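View pics/cs1.png

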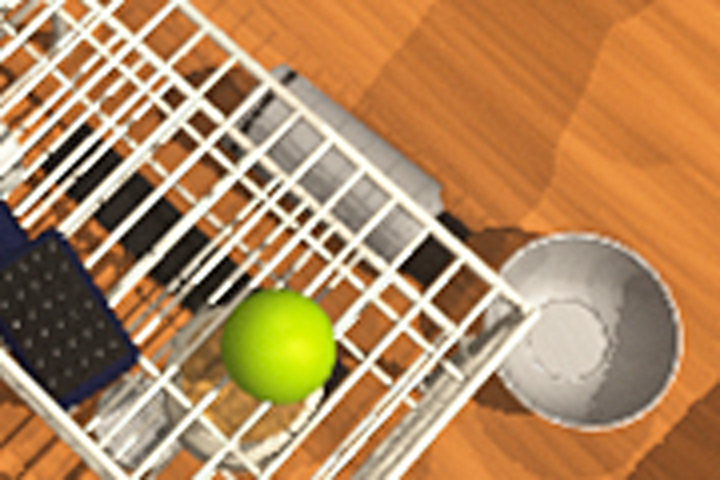

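```bash
python3 - <<'E'
from h import *
from rig import viewer
from scipy.optimize import least_squares
c=viewer.get_calibration('top')
f=lambda x,y:(x/4+120,y/4+170)
g=lambda x,y:(x/4+125,y/4+95)
print('strip');
for p in [(250,367),(250,435),(630,367),(622,432)]: print(onz(c,*g(*p),1.5).round(1))
for p in [(270,68),(272,138),(650,68),(642,135)]: print(onz(c,*f(*p),1.5).round(1))
print('bowl',[onz(c,*f(*p),50).round(1) for p in [(12,315),(212,315),(112,215),(112,418)]])
print('reel',[onz(c,*f(*p),32).round(1) for p in [(706,343)]])
print('upper front edge z307', [onz(c,*g(*p),307).round(1) for p in [(40,455),(785,455)]])
print('lower front edge z160', [onz(c,*f(*p),160).round(1) for p in [(150,178),(760,178)]])
# flask: tangent silhouette fit
cam=c['extrinsics'][:3,3]
pts_top=[(330,217),(520,207)];pts_bot=[(330,329),(520,318)]
def lines(m):
    x0,y0,a=m  # axis point, direction along y rotated
    ax=np.array([-np.sin(a),np.cos(a),0]);P=np.array([x0,y0,42])
    return P,ax
def res(m):
    P,ax=lines([m[0],170,m[1]]);r=[]
    for s,pts in((1,pts_top),(-1,pts_bot)):
        for p in pts:
            o,d=ray(c,*f(*p));n=np.cross(d,ax);n/=np.linalg.norm(n)
            if n[0]<0:n=-n
            # signed distance of ray from axis
            r.append(np.dot(o-P,n)-s*42)
    return r
m=least_squares(res,[600,0]);print(m.x,m.fun.round(2))
a=m.x[1]
# ends
for p in [(525,262),(290,275),(252,278)]: print(p,onz(c,*f(*p),42).round(1))
E
```

```text
strip
[652.8 239.7   1.5]
[599.  237.9   1.5]
[655.7 -59.7   1.5]
[604.4 -53.6   1.5]
[652.  239.6   1.5]
[596.7 236.3   1.5]
[654.9 -59.7   1.5]
[602.  -53.6   1.5]
bowl [array([459.6, 415.4,  50. ]), array([461.3, 267. ,  50. ]), array([534.1, 344.4,  50. ]), array([385.7, 337.8,  50. ])]
reel [array([444. , -99.8,  32. ])]
upper front edge z307 [array([562.2, 296.1, 307. ]), array([ 566.7, -125.4,  307. ])]
lower front edge z160 [array([556.8, 286. , 160. ]), array([ 561.1, -121.9,  160. ])]
[4.93922188e+02 6.57304639e-02] [-0.59 -0.94  0.55  0.98]
(525, 262) [502.7  36.1  42. ]
(290, 275) [491.1 211.5  42. ]
(252, 278) [488.6 239.9  42. ]
```

{"name": "carry_out", "arguments": {"series": [[[0,0,0,-1],[0,0,0,-1],[0,0,0,-1],[0,0,0,-1],[0,0,0,-1]]]}}

```text
t: 0.65
tool_pos: [214.5, -560.0, 230.9]
tcp_rot: [1.568, 0.93, -1.568]
contact_force: [-0.3, 0.1, 0.8]
opening: 0.997
```

{"name": "carry_out", "arguments": {"series": [[[0,0,0,-1],[0,0,0,-1],[0,0,0,-1],[0,0,0,-0.7],[0,0,0,0]]]}}

```text
t: 1.15
tool_pos: [214.5, -560.0, 231.0]
tcp_rot: [1.202, 1.215, -1.201]
contact_force: [-0.7, -0.4, -0.3]
opening: 1.0
```

{"name": "carry_out", "arguments": {"series": [[[0,0.5,-0.7,0],[0,0.5,-0.7,0],[0,0.5,-0.7,0],[0,0.5,-0.7,0],[0,0.5,-0.7,0]]]}}

```text
t: 1.65
tool_pos: [338.5, -382.6, 231.2]
tcp_rot: [1.205, 1.212, -1.205]
contact_force: [0.8, -0.0, -0.1]
opening: 0.999
```

{"name": "carry_out", "arguments": {"series": [[[0,0.5,-0.7,0],[0,0.4,-0.8,0],[0,0,-0.9,0],[0,0,-0.9,0],[0,0,-0.9,0]]]}}

```text
t: 2.15
tool_pos: [380.6, -171.8, 231.2]
tcp_rot: [1.205, 1.212, -1.204]
contact_force: [1.3, 0.7, 0.3]
opening: 0.998
```

{"name": "carry_out", "arguments": {"series": [[[0,0,-0.9,0],[0,0,-0.9,0],[0,0,-0.9,0],[0,0,-0.9,0],[0,0,-0.9,0]]]}}

```text
t: 2.65
tool_pos: [378.3, 53.1, 231.5]
tcp_rot: [1.205, 1.212, -1.204]
contact_force: [0.9, 0.0, -0.2]
opening: 1.001
```

{"name": "carry_out", "arguments": {"series": [[[0,0,-0.9,0],[0,0,-0.9,0],[0,0,0,0],[1,0,0,0],[1,0,0,0]]]}}

```text
t: 3.15
tool_pos: [379.9, 141.8, 131.6]
tcp_rot: [1.206, 1.21, -1.198]
contact_force: [0.3, -0.6, -1.5]
opening: 1.001
```

{"name": "carry_out", "arguments": {"series": [[[0.8,0,0,0],[0.6,0,0,0],[0.4,0,0,0],[0.2,0,0,0],[0,0,0,0]]]}}

```text
t: 3.65
tool_pos: [377.1, 140.7, 30.5]
tcp_rot: [1.202, 1.214, -1.205]
contact_force: [-0.0, 0.2, 0.1]
opening: 1.003
```

```bash
cat > look.py <<'E'
from h import *
from rig import telemetry, viewer
import cv2,sys
k=sys.argv[1]
s=telemetry.observe();print(s['t'],s['tool_pos'].round(1),s['contact_force'].round(1))
im=viewer.grab_frame('top');cv2.imwrite(f'pics/t{k}.png',im);crop(im,120,130,200,150,4,f'pics/t{k}c.png')
if 's' in sys.argv[2:]:
    im=viewer.grab_frame('scene');cv2.imwrite(f'pics/s{k}.png',im);crop(im,200,60,220,190,3,f'pics/s{k}c.png')
if 'w' in sys.argv[2:]:
    im=viewer.grab_frame('wrist');cv2.imwrite(f'pics/w{k}.png',im)
E
python3 look.py 1 s w
```

```text
3.65 [377.1 140.7  30.5] [-0.   0.2  0.1]
```

View pics/t1c.png

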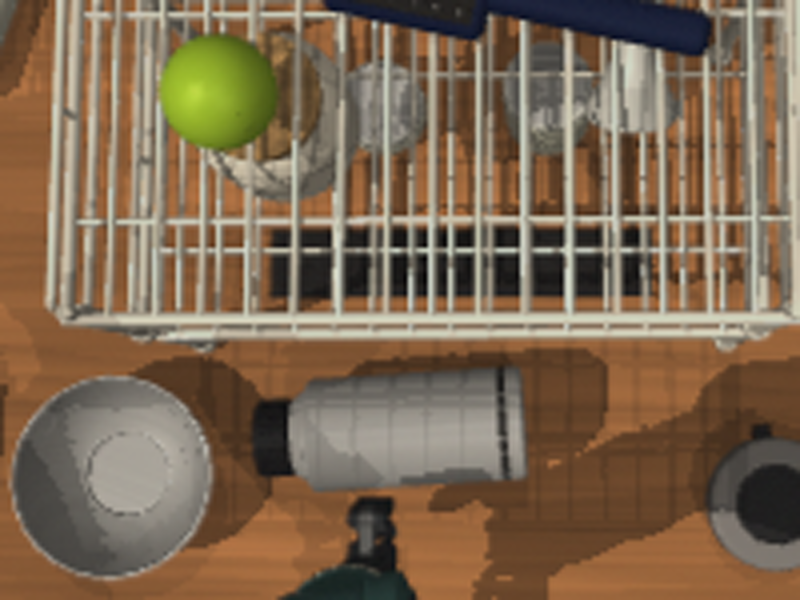

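View pics/s1c.png

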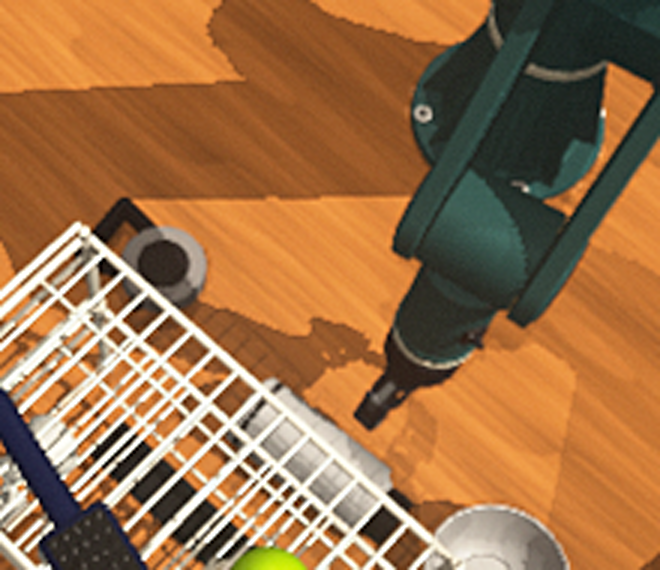

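View pics/w1.png

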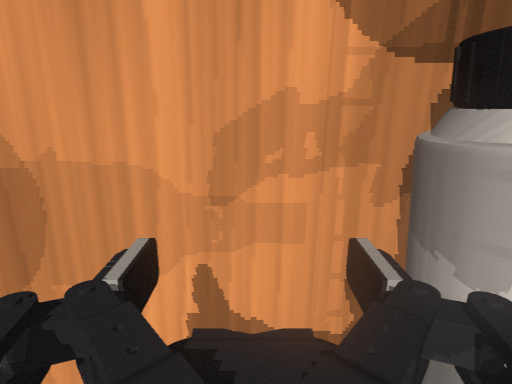

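```bash
python3 - <<'E'
from h import *
from rig import viewer
c=viewer.get_calibration('top')
f=lambda x,y:(x/4+120,y/4+130)
for z in (50,90,110): print('finger front',z,onz(c,*f(372,497),z).round(1))
for z in (150,200,250,300): print('arm front',z,onz(c,*f(360,565),z).round(1))
print('flask near side', onz(c,*f(372,488),42))
E
```

```text
finger front 50 [446.6 148.1  50. ]
finger front 90 [449.1 143.2  90. ]
finger front 110 [450.3 140.8 110. ]
arm front 150 [408.2 142.8 150. ]
arm front 200 [413.6 136.3 200. ]
arm front 250 [419.  129.8 250. ]
arm front 300 [424.5 123.3 300. ]
flask near side [452.74381387 149.27855905  42.        ]
```

```bash
python3 - <<'E'
from h import *
from rig import viewer,telemetry
import cv2
c=viewer.get_calibration('wrist');p=telemetry.observe()['tool_pos']
print(c['extrinsics'].round(3),p)
for off in (11,0):
  for q in [(350,238),(372,238),(410,280),(425,283),(440,290),(480,292),(512,302)]:
    o,d=ray(c,*q);t=(p[1]+off-o[1])/d[1];print(off,q,(o+d*t-p).round(1))
im=cv2.imread('pics/w1.png');crop(im,312,200,200,184,4,'pics/w1c.png')
E
```

```text
[[ 1.00000e+00 -8.00000e-03 -6.00000e-03  3.78433e+02]
 [ 1.00000e-02  9.65000e-01  2.64000e-01  2.07652e+02]
 [ 3.00000e-03 -2.64000e-01  9.65000e-01  1.74650e+02]
 [ 0.00000e+00  0.00000e+00  0.00000e+00  1.00000e+00]] [378.68161886 141.31838572  32.17249991]
11 (350, 238) [42.6 11.  17.6]
11 (372, 238) [52.2 11.  17.4]
11 (410, 280) [52.3 11.  50.8]
11 (425, 283) [56.3 11.  52.5]
11 (440, 290) [58.8 11.  56.4]
11 (480, 292) [70.6 11.  57.4]
11 (512, 302) [76.5 11.  62.4]
0 (350, 238) [51.2  0.  -7.2]
0 (372, 238) [62.6  0.  -7.4]
0 (410, 280) [62.7  0.  32.6]
0 (425, 283) [67.5  0.  34.6]
0 (440, 290) [70.6  0.  39.3]
0 (480, 292) [84.7  0.  40.5]
0 (512, 302) [91.8  0.  46.5]
```

View pics/w1c.png

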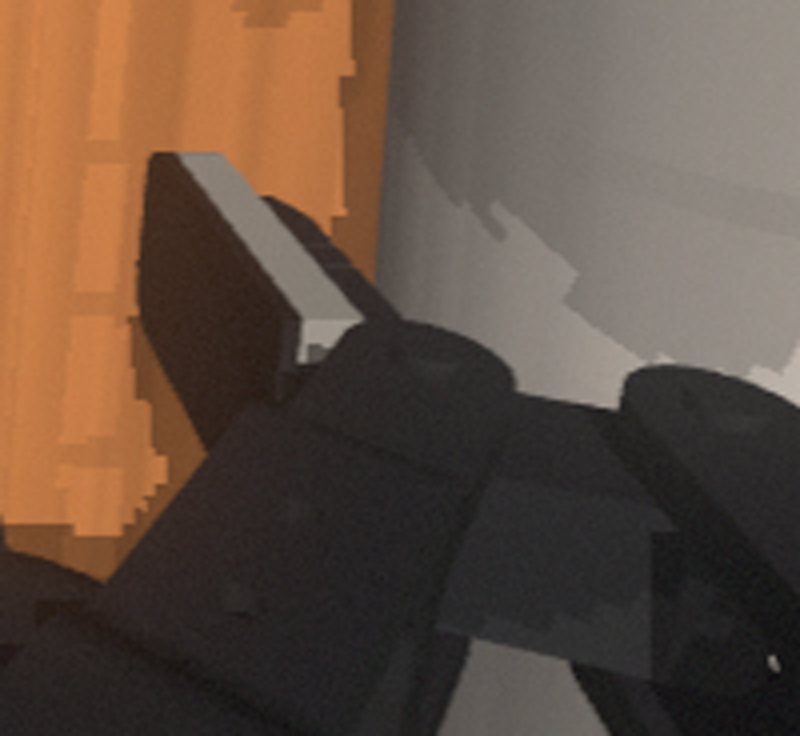

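{"name": "carry_out", "arguments": {"series": [[[0.22,0,0,0],[0,0.1,0,0],[0,0.1,0,0],[0,0.04,0,0],[0,0.04,0,0]]]}}

```text
t: 4.3
tool_pos: [392.7, 141.6, 20.9]
tcp_rot: [1.203, 1.213, -1.201]
contact_force: [-1.1, -0.5, 0.3]
opening: 1.0
```

{"name": "carry_out", "arguments": {"series": [[[0,0.04,0,0],[0,0.04,0,0],[0,0.04,0,0],[0,0.04,0,0],[0,0.04,0,0]]]}}

```text
t: 4.8
tool_pos: [401.7, 141.6, 20.3]
tcp_rot: [1.202, 1.214, -1.202]
contact_force: [-0.2, -0.5, 0.6]
opening: 1.004
```

```bash
python3 look.py 2
```

```text
4.8 [401.7 141.6  20.3] [-0.2 -0.5  0.6]
```

View pics/t2c.png

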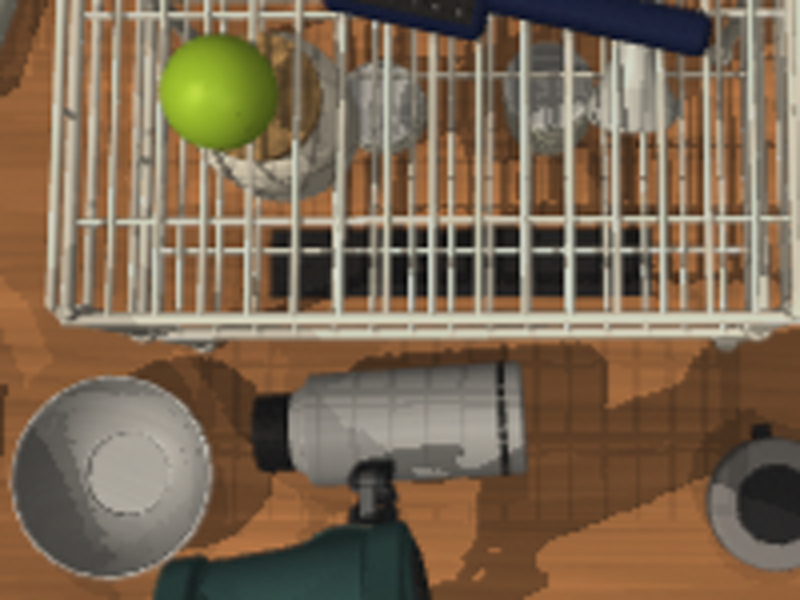

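{"name": "carry_out", "arguments": {"series": [[[0,0.04,0,0],[0,0.04,0,0],[0,0.04,0,0],[0,0.04,0,0],[0,0.04,0,0]]]}}

```text
t: 5.35
tool_pos: [412.0, 141.7, 20.3]
tcp_rot: [1.202, 1.214, -1.202]
contact_force: [0.6, -0.2, 0.8]
opening: 1.003
```

{"name": "carry_out", "arguments": {"series": [[[0,0.04,0,0],[0,0.04,0,0],[0,0.04,0,0],[0,0.04,0,0],[0,0.04,0,0]]]}}

```text
t: 5.85
tool_pos: [421.9, 141.8, 20.3]
tcp_rot: [1.202, 1.214, -1.202]
contact_force: [-0.9, -0.5, 0.5]
opening: 0.997
```

```bash
python3 look.py 3
```

```text
5.85 [421.9 141.8  20.3] [-0.9 -0.5  0.5]
```

View pics/t3c.png

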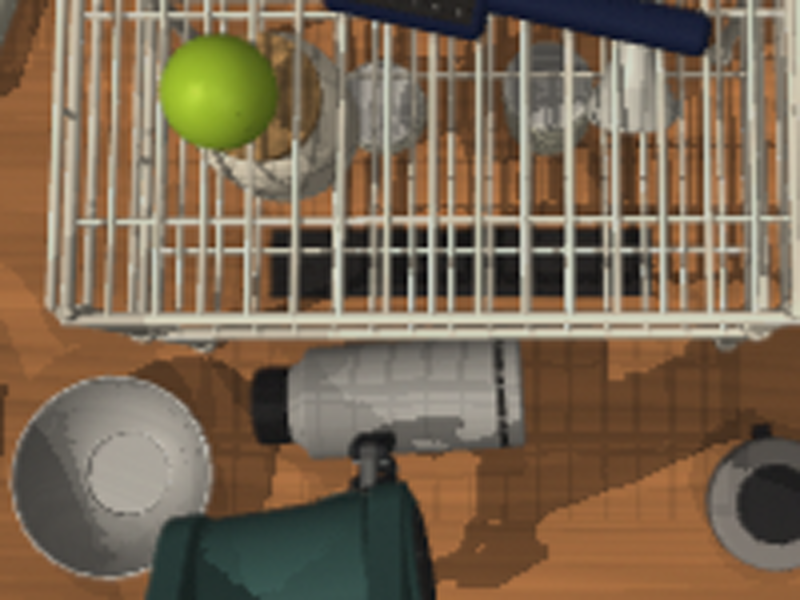

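{"name": "carry_out", "arguments": {"series": [[[0,-0.1,0,0],[0,0,-0.25,0],[0,0,-0.25,0],[0,0.08,0,0],[0,0.04,0,0]]]}}

```text
t: 6.4
tool_pos: [423.3, 167.6, 20.4]
tcp_rot: [1.201, 1.214, -1.2]
contact_force: [0.5, 0.4, 0.6]
opening: 1.0
```

{"name": "carry_out", "arguments": {"series": [[[0,0.04,0,0],[0,0.04,0,0],[0,0.04,0,0],[0,0.04,0,0],[0,0.04,0,0]]]}}

```text
t: 6.9
tool_pos: [432.7, 166.8, 20.3]
tcp_rot: [1.202, 1.214, -1.202]
contact_force: [-0.3, -0.2, -0.2]
opening: 0.999
```

{"name": "carry_out", "arguments": {"series": [[[0,0.04,0,0],[0,0.04,0,0],[0,0.04,0,0],[0,0.04,0,0],[0,0.04,0,0]]]}}

```text
t: 7.4
tool_pos: [442.7, 167.0, 20.3]
tcp_rot: [1.202, 1.214, -1.202]
contact_force: [0.1, 0.5, 1.2]
opening: 1.001
```

```bash
python3 look.py 4
```

```text
7.4 [442.7 167.   20.3] [0.1 0.5 1.2]
```

View pics/t4c.png

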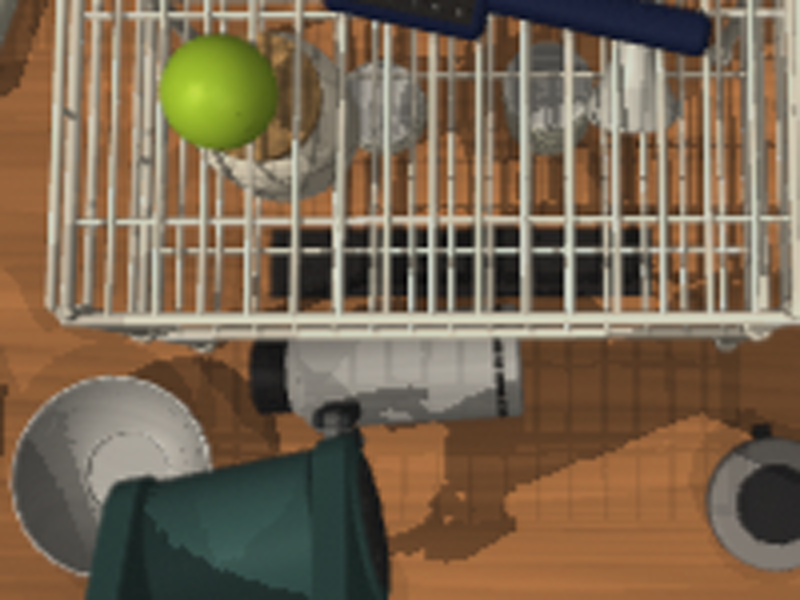

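```bash
python3 - <<'E'
from h import *
import cv2
a=cv2.imread('pics/t3.png');b=cv2.imread('pics/t4.png')
o=np.vstack([a[210:250,180:260],b[200:240,180:260]])
crop(o,0,0,80,80,7,'pics/z4.png')
E
```

```text
(no output)
```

View pics/z4.png

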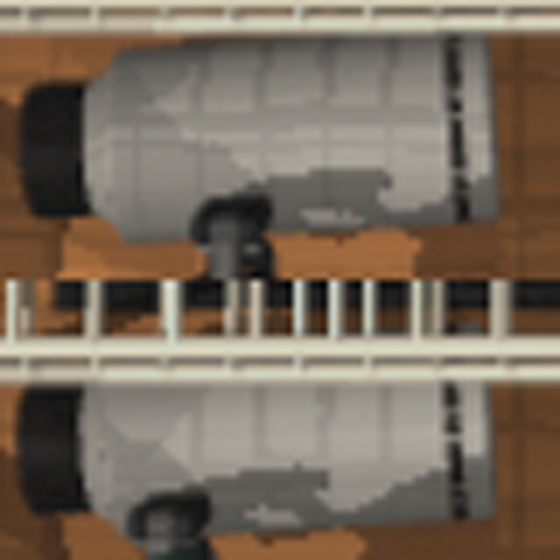

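{"name": "carry_out", "arguments": {"series": [[[0,0.04,0,0],[0,0.04,0,0],[0,0.04,0,0],[0,0.04,0,0],[0,0.04,0,0]]]}}

```text
t: 7.95
tool_pos: [452.8, 167.1, 20.3]
tcp_rot: [1.202, 1.214, -1.202]
contact_force: [-1.0, -0.1, 1.2]
opening: 0.999
```

{"name": "carry_out", "arguments": {"series": [[[0,0.04,0,0],[0,0.04,0,0],[0,0.04,0,0],[0,0.04,0,0],[0,0.04,0,0]]]}}

```text
t: 8.45
tool_pos: [462.7, 167.2, 20.3]
tcp_rot: [1.202, 1.214, -1.202]
contact_force: [-0.1, 0.4, 0.2]
opening: 0.999
```

```bash
python3 look.py 5 s; python3 - <<'E'
from h import *
import cv2
from rig import viewer
b=cv2.imread('pics/t5.png');crop(b,170,175,100,75,8,'pics/z5.png')
c=viewer.get_calibration('top')
o,d=ray(c,250,233.7)
print('t4 near edge base', onz(c,250,233.7,42))
E
```

```text
8.45 [462.7 167.2  20.3] [-0.1  0.4  0.2]
t4 near edge base [508.02925076  39.9049071   42.        ]
```

View pics/z5.png

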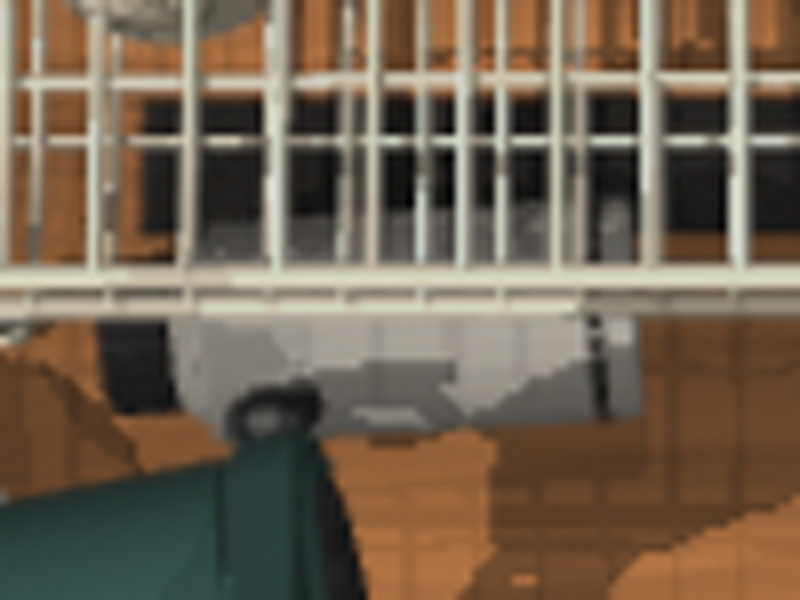

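View pics/s5c.png

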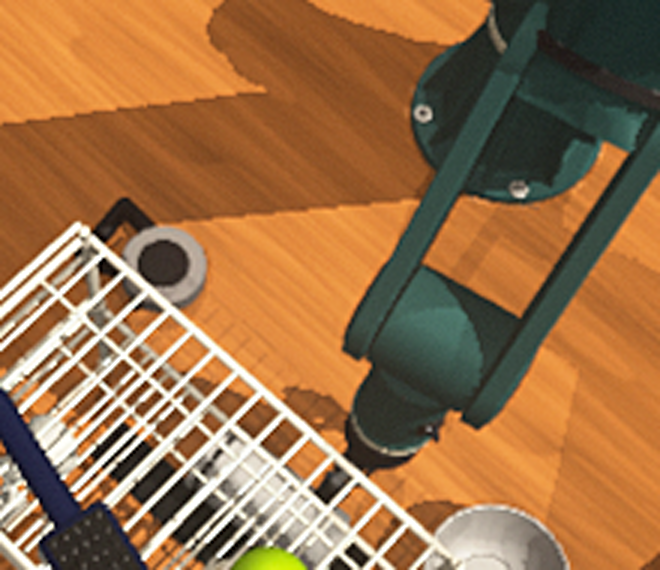

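```bash
cat > axis.py <<'E'
from h import *
from rig import viewer
from scipy.optimize import brentq
c=viewer.get_calibration('top')
def axis_near(u,v,a,side=-1):
    o,d=ray(c,u,v);ax=np.array([-np.sin(a),np.cos(a),0]);n=np.cross(d,ax);n/=np.linalg.norm(n)
    if n[0]<0:n=-n
    y=onz(c,u,v,42)[1]
    x=brentq(lambda x:np.dot(o-np.array([x,y,42]),n)-side*42,300,800)
    return round(x,1),round(y,1)
E
python3 - <<'E'
from axis import *
g=lambda x,y:(x/8+170,y/8+175)
for p,s in [((340,438),-1),((490,427),-1),((640,415),-1),((230,223),1),((400,212),1),((540,203),1)]: print(p,s,axis_near(*g(*p),.066,s))
E
```

```text
(340, 438) -1 (560.6, np.float64(152.4))
(490, 427) -1 (565.3, np.float64(96.3))
(640, 415) -1 (570.4, np.float64(40.2))
(230, 223) 1 (556.5, np.float64(195.9))
(400, 212) 1 (561.4, np.float64(131.7))
(540, 203) 1 (565.3, np.float64(78.9))
```

{"name": "carry_out", "arguments": {"series": [[[0,-0.1,0,0],[0,0,0.45,0],[0,0,0.45,0],[0,0.1,0,0],[0,0.06,0,0]]]}}

```text
t: 9.05
tool_pos: [466.3, 122.2, 20.4]
tcp_rot: [1.203, 1.213, -1.203]
contact_force: [-1.1, 0.2, 0.5]
opening: 1.0
```

{"name": "carry_out", "arguments": {"series": [[[0,0.04,0,0],[0,0.04,0,0],[0,0.04,0,0],[0,0.04,0,0],[0,0.04,0,0]]]}}

```text
t: 9.55
tool_pos: [476.1, 122.6, 20.3]
tcp_rot: [1.202, 1.214, -1.202]
contact_force: [-0.5, 0.5, -0.1]
opening: 1.003
```

{"name": "carry_out", "arguments": {"series": [[[0,0.04,0,0],[0,0.04,0,0],[0,0.04,0,0],[0,0.04,0,0],[0,0.04,0,0]]]}}

```text
t: 10.05
tool_pos: [486.2, 122.4, 20.4]
tcp_rot: [1.202, 1.214, -1.202]
contact_force: [-0.2, -0.8, 1.1]
opening: 1.002
```

```bash
python3 look.py 6 s; python3 - <<'E'
from h import *
import cv2
b=cv2.imread('pics/t6.png');crop(b,170,175,100,75,8,'pics/z6.png')
E
```

```text
10.05 [486.2 122.4  20.4] [-0.2 -0.8  1.1]
```

View pics/z6.png

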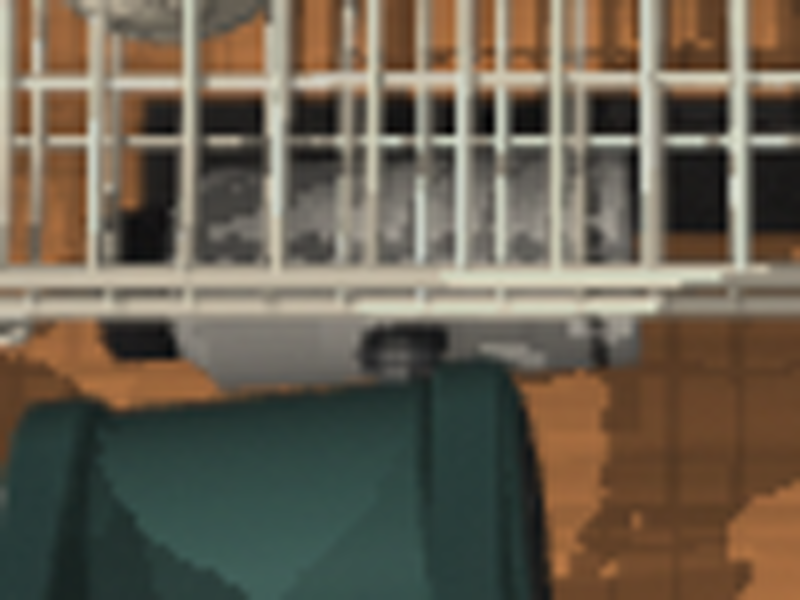

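View pics/s6c.png

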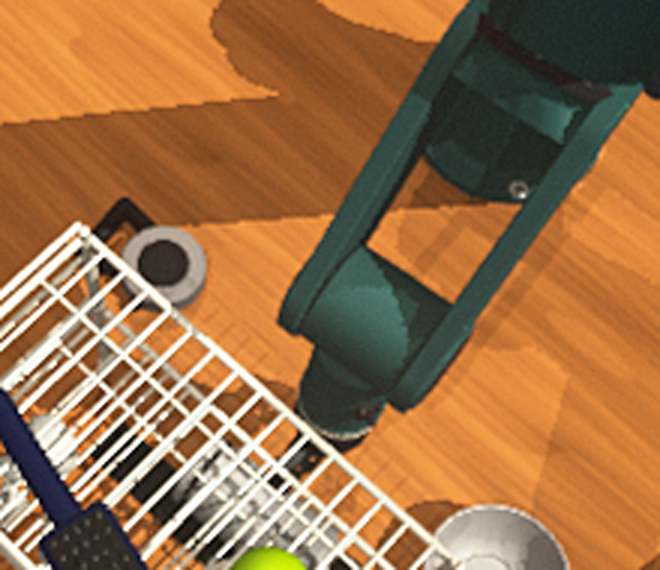

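```bash
python3 - <<'E'
from axis import *
g=lambda x,y:(x/8+170,y/8+175)
for p,s in [((230,388),-1),((635,363),-1),((240,163),1),((600,148),1)]: print(p,s,axis_near(*g(*p),.07,s))
for z in (200,250,300): print(z,onz(c,*g(460,362),z).round(1))
print(onz(c,*g(400,322),85))
E
```

```text
(230, 388) -1 (578.8, np.float64(194.1))
(635, 363) -1 (589.9, np.float64(42.3))
(240, 163) 1 (579.2, np.float64(192.8))
(600, 148) 1 (586.3, np.float64(56.5))
200 [542.1  94.7 200. ]
250 [540.4  90.5 250. ]
300 [538.7  86.3 300. ]
[560.10185534 126.29712456  85.        ]
```

{"name": "carry_out", "arguments": {"series": [[[0,0.06,0,0],[0,0.08,0,0],[0,0.08,0,0],[0,0.08,0,0],[0,0.08,0,0]]]}}

```text
t: 10.65
tool_pos: [503.2, 122.4, 20.1]
tcp_rot: [1.2, 1.216, -1.204]
contact_force: [-1.1, -0.2, 1.6]
opening: 1.001
```

{"name": "carry_out", "arguments": {"series": [[[0,0,0,0],[0,0,0,0],[0,0,0,0],[0,0,0,0],[0,0,0,0]]]}}

```text
t: 11.15
tool_pos: [505.0, 122.6, 20.3]
tcp_rot: [1.202, 1.214, -1.202]
contact_force: [0.0, 0.7, 0.6]
opening: 1.0
```

```bash
python3 look.py 7 s; python3 - <<'E'
from h import *
import cv2
b=cv2.imread('pics/t7.png');crop(b,170,165,100,75,8,'pics/z7.png')
E
```

```text
11.15 [505.  122.6  20.3] [0.  0.7 0.6]
```

View pics/z7.png

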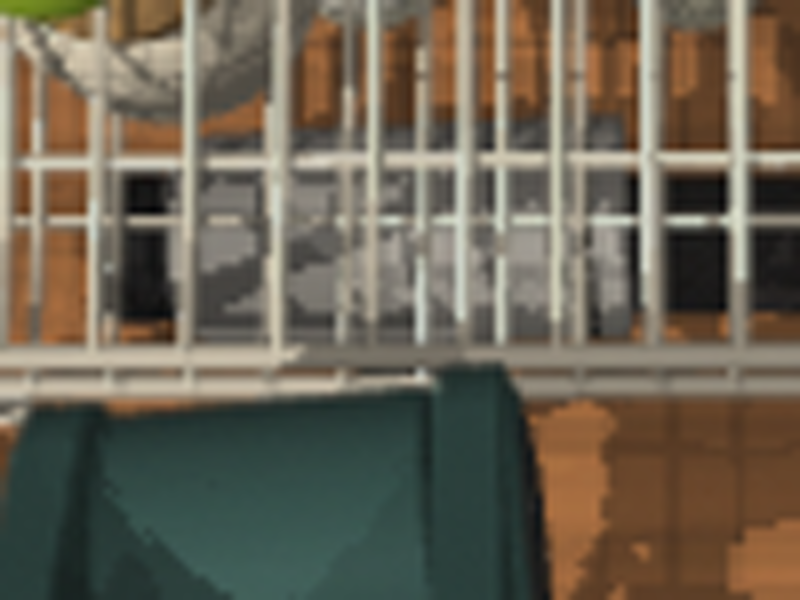

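View pics/s7c.png

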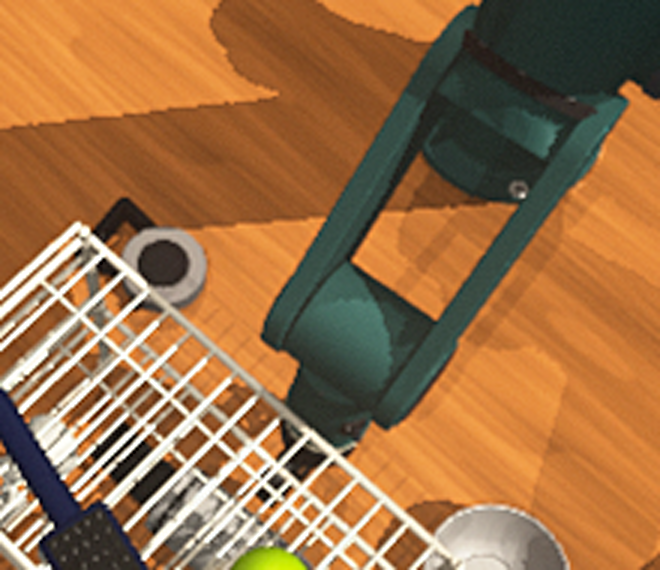

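```bash
python3 - <<'E'
from axis import *
g=lambda x,y:(x/8+170,y/8+165)
for p,s in [((310,130),1),((605,118),1),((600,338),-1),((400,340),-1)]: print(p,s,axis_near(*g(*p),.065,s))
print(onz(c,*g(145,178),1.5),onz(c,*g(700,178),1.5),onz(c,*g(700,312),1.5))
E
```

```text
(310, 130) 1 (622.5, np.float64(167.3))
(605, 118) 1 (628.2, np.float64(55.2))
(600, 338) -1 (629.2, np.float64(56.0))
(400, 340) -1 (627.7, np.float64(131.3))
[651.18897394 237.6423604    1.5       ] [653.36407747  18.89275478   1.5       ] [600.50267073  18.36651729   1.5       ]
```

{"name": "carry_out", "arguments": {"series": [[[0,-0.1,0,0],[0,-0.4,0,0],[0,-0.8,0,0],[0,-0.8,0,0],[0,-0.2,0,0]]]}}

```text
t: 11.75
tool_pos: [382.5, 120.9, 19.9]
tcp_rot: [1.197, 1.219, -1.208]
contact_force: [-0.2, 0.3, 0.3]
opening: 1.001
```

```bash
python3 look.py 8 s; python3 - <<'E'
from h import *
import cv2
b=cv2.imread('pics/t8.png');crop(b,170,165,100,75,8,'pics/z8.png')
E
```

```text
11.75 [382.5 120.9  19.9] [-0.2  0.3  0.3]
```

View pics/z8.png

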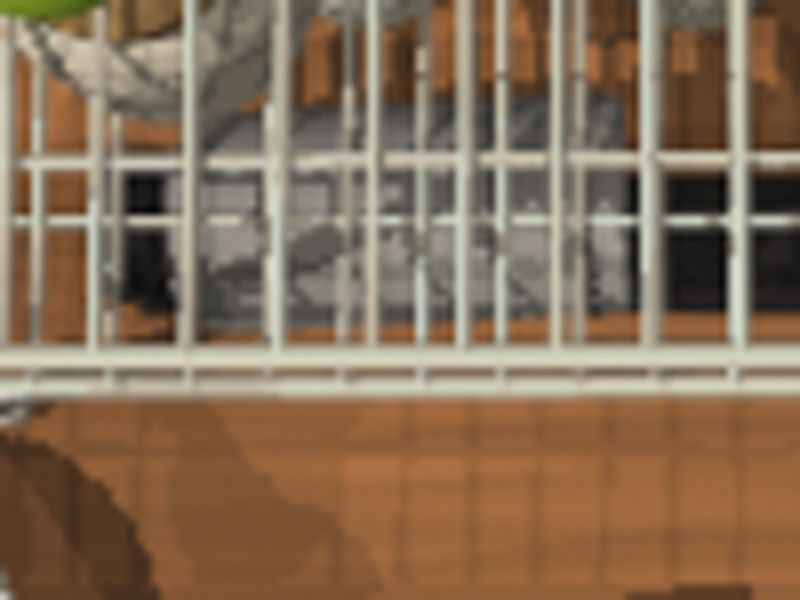

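View pics/s8c.png

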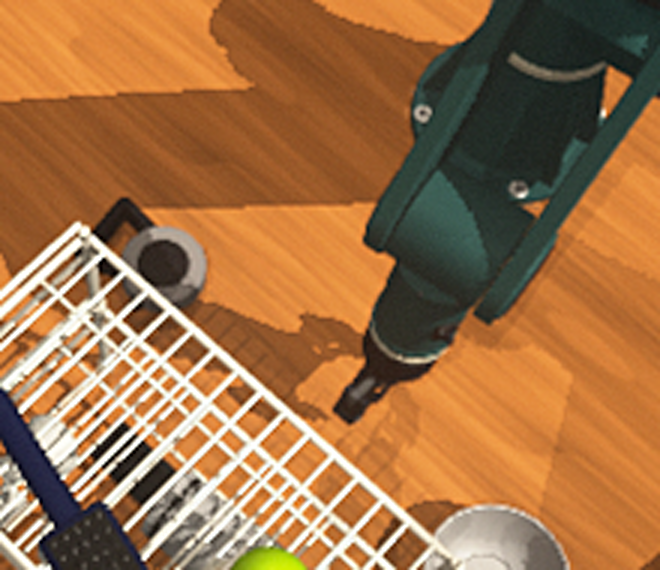

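```bash
python3 look.py 9; python3 - <<'E'
from h import *
import cv2
b=cv2.imread('pics/t9.png');crop(b,170,165,100,75,8,'pics/z9.png')
E
```

```text
11.85 [387.1 121.3  20.3] [ 0.8  0.1 -0.1]
```

{"name": "carry_out", "arguments": {"series": [[[0,0,0,0],[0,0,0,0],[0,0,0,0],[0,0,0,0],[0,0,0,0]]]}}

```text
t: 12.4
tool_pos: [390.3, 121.5, 20.3]
tcp_rot: [1.202, 1.214, -1.202]
contact_force: [-0.4, 0.5, 0.5]
opening: 0.998
```

```bash
python3 look.py 10; python3 - <<'E'
from h import *
import cv2
b=cv2.imread('pics/t10.png');crop(b,170,155,100,75,8,'pics/z10.png')
a=cv2.imread('pics/t9.png');print(np.abs(a.astype(int)-b)[170:225,185:260].mean())
E
```

```text
12.4 [390.3 121.5  20.3] [-0.4  0.5  0.5]
0.48533333333333334
```

View pics/z10.png

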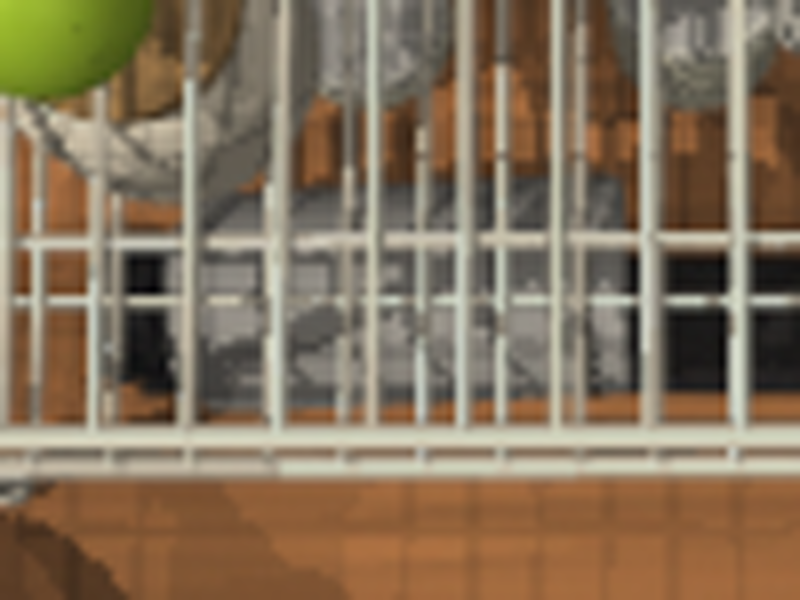

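```bash
python3 - <<'E'
from h import *
import cv2
b=cv2.imread('pics/t10.png')
o=np.hstack([b[170:215,188:225],b[170:215,225:262]])
crop(b,186,170,80,45,10,'pics/z11.png')
b=cv2.imread('pics/t9.png')
from rig import viewer
s=viewer.grab_frame('scene');cv2.imwrite('pics/s11.png',s);crop(s,225,190,110,85,7,'pics/s11c.png')
E
```

```text
(no output)
```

View pics/z11.png

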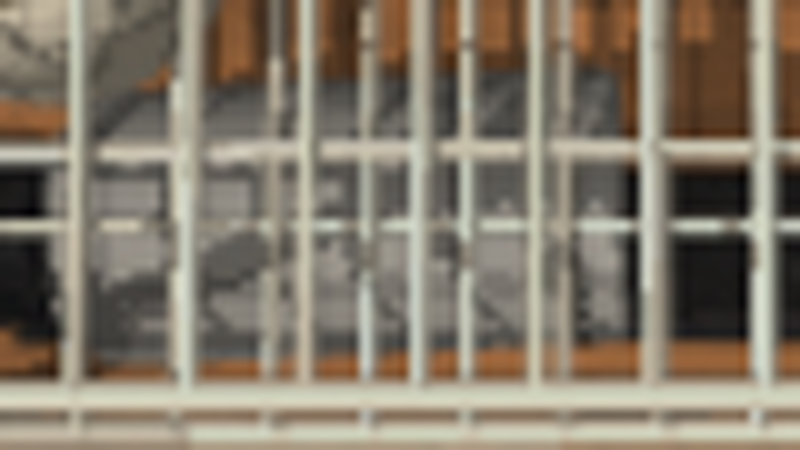

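View pics/s11c.png

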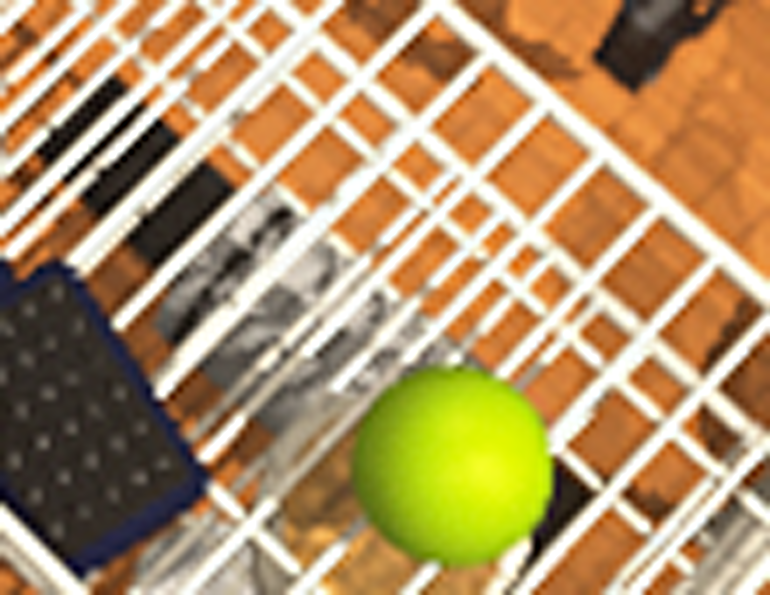

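```bash
python3 - <<'E'
from axis import *
g=lambda x,y:(x/10+186,y/10+170)
for p,s in [((230,88),1),((590,70),1),((120,362),-1),((290,353),-1),((620,335),-1)]: print(p,s,axis_near(*g(*p),.065,s))
print(onz(c,*g(715,168),1.5),onz(c,*g(715,342),1.5),onz(c,*g(625,200),42))
E
```

```text
(230, 88) 1 (630.0, np.float64(166.8))
(590, 70) 1 (636.6, np.float64(57.2))
(120, 362) -1 (631.0, np.float64(197.9))
(290, 353) -1 (634.2, np.float64(146.6))
(620, 335) -1 (640.7, np.float64(47.1))
[654.79206135  18.90697041   1.5       ] [599.87489871  18.36026779   1.5       ] [639.4929745   46.07303562  42.        ]
```

{"name": "carry_out", "arguments": {"series": [[[0,0,0,0],[0,0,0,0],[0,0,0,0],[0,0,0,0],[0,0,0,0]]]}}

```text
t: 13.0
tool_pos: [390.0, 121.5, 20.4]
tcp_rot: [1.202, 1.214, -1.202]
contact_force: [-0.9, -0.3, 1.0]
opening: 0.996
```

```bash
python3 look.py 12; python3 - <<'E'
from h import *
import cv2
l=lambda n:cv2.imread(f'pics/{n}.png').astype(int)
d=np.abs(l('t12')-l('t10'));print('flask',d[170:215,186:262].mean(),d[170:215,186:262].max())
d=np.abs(l('t12')-l('top0')).max(2);d=(d>60).astype(np.uint8)*255;crop(d,100,90,240,190,3,'pics/d12.png')
E
```

```text
13.0 [390.  121.5  20.4] [-0.9 -0.3  1. ]
flask 0.44074074074074077 23
```

View pics/d12.png

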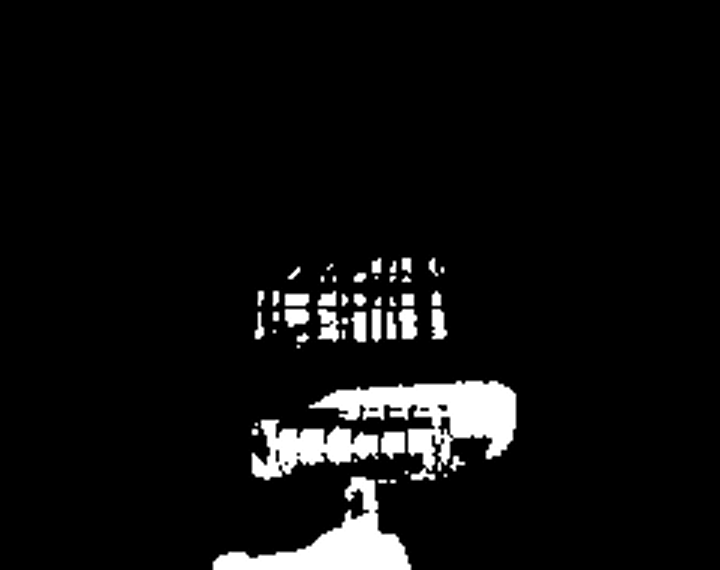

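Only the flask and the arm have changed. The flask is still, lies on the strip, and the hand is clear of everything.

```bash
python3 -c "
from rig import r
print(r.sign_off())"
```

```text
the job is handed in; nothing more can be done
None
```

I rolled the flask in under the bottom tier onto the grip strip, pushing with the back of the open front finger. Most of the way was at about 20 mm/s, with a last push at about 40 mm/s. Then I backed the hand off about 115 mm and handed the job in at about 13 s.

**Flask position:** in the last top-camera pictures the base end is about 10–14 mm past the strip's centre line and the cap end about 3–5 mm past it. The limit is 25 mm either way. Both tube ends are well inside the strip's length.

**At rest:** the flask did not visibly move in pictures 0.6 s apart, and the force readings were noise only, about 1 N.

**Other things:** comparing the first and last top pictures, only the flask, its shadow and the arm had changed.

**What did not go as planned:**
- **Skew:** pushing off-centre to straighten the flask had no clear effect. It lies about 0.05–0.06 rad off parallel, roughly as it started.
- **Roll-out:** on the last push it was still moving when I first looked, and it stopped about 9 mm farther in, past the strip's centre line.
- **Slanting in:** the moves only turn the tool about its own axis, so the hand stayed upright in front of the deck instead of slanting in. The flask rolled the last stretch on its own.

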